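# Funnel in the jar, then find the fullest tin

### The arm

A 6-joint arm with a two-finger parallel gripper is mounted at the origin on a cart in front of the work surface, level with it; the furniture and walls round the work are solid. World frame = base frame: x ahead of the robot, y to its left, z up, the work surface at z = 0. Lengths are in mm, angles in rad, forces in N, time in s.
With the tool pointing down it reaches from about 350 to 800 mm from the base axis. Payload 7.3 kg.
Tool frame: the origin (TCP) lies at the very end of the fingers, on their centre line; the grasp point (between the pads) lies 19 mm behind it; x points along the fingers, z is the direction in which the jaws open and shut, and the axes are right-handed (so a half turn about x gives the same grasp; the last joint's range is limited). The gripper opens to 85 mm and grips with 20 to 120 N. Pads are 22 mm wide; open, the fingers measure 114 mm over their backs; the gripper's body (76 mm by 85 mm) begins 54 mm behind the grasp point. The pads swing forward as they close: fully open they stand 13 mm farther back than shut.
Start: joints at [-1.322, 0.342, 1.524, -0, 1.275, -0.146], TCP at [201.951, -484.624, 231.322] pointing down, gripper open.
Joint ranges: [-2.53, 2.53], [-0.77, 2.02], [0.04, 2.7], [-1, 4.14], [0.28, 2.66], [-3.11, 3.11]. Speed limits (rad/s): [2.57, 2.57, 3.14, 3.14, 3.14, 3.14].

### API

Orientations are given as a unit quaternion [w, x, y, z].
In Python, from workcell import observe, grab_frame, camera_info, sign_off gives the robot as it stands.
- The arm moves only by the shell command python3 -m handwheel 'ROWS' [FORCE]. ROWS is JSON, a list of rows, each an object with "gripper": the opening, from 0 (shut) to 1 (fully open); "dp": the shift along the tool's x, y, z in units of 0.2 m (1.0 is 0.2 m), a list of three; "turn": the turn about the tool's x in units of 90 degrees (1.0 is 90 degrees). In form: [{"gripper": gripper, "dp": [tx, ty, tz], "turn": turn}, ...]. A call has 1 to 20 rows; each row is the pose to reach, as a shift and turn from the pose measured when the call began, along the tool's axes at that moment; what a row does not reach only later rows make up. A row lasts 1/10 s, in which the tool goes at most 50 mm and 8.59 degrees, less where a joint would pass 70% of its speed; a pose out of reach is approached as far as the arm can. A call with a number of a shift or a turn outside -1 to 1 is refused whole. A call with a gripper value outside its range is refused whole. The fingers move at their own pace and stop on an object; FORCE is the grip in N (left out, the last holds). Time passes only in rows, so rows that repeat a pose let the fingers close. It gives the time, the measured TCP pose, the force and the opening at its end, in the units of the state.
- observe(): the state, without advancing time (a new reading comes with each control period).
- grab_frame(name): name is "scene" or "side" or "wrist"; returns the picture (400x640x3 uint8, red, green, blue); there is no depth.
- camera_info(name): a dict with "fx", "fy", "cx", "cy" (pixels), "rvec" (rotation vector, rad) and "tvec" (3), from world to camera coordinates, as OpenCV has them. Camera axes: x right, y down, z forward; pixel columns grow to the right and rows downward; lengths in mm; the calibration is good to about 2 mm. A picture is of the moment at which its call begins: read the wrist's pose just before it. camera_info takes no time and is no camera call; for the wrist camera it gives the pose at the moment of the call.
- sign_off(): hands the job in, once; it reports no verdict.
The state is a dict: "time_s": time; "joints": joint angles; "dq": joint speeds; "effort": joint torques, N m; "ee_pos": TCP position; "orientation": TCP orientation; "wrist_force": force on the tool from outside, world axes, zero at the start; "wrist_torque": the same for the moment, N m; "finger_gap": opening from 0.0 (shut) to 1.0 (fully open).
Only numpy, scipy, OpenCV 4.12 (cv2) and the standard library are available. Lean on these libraries where they do the work, as an engineer would, in place of code of your own. Each camera call takes 0.05 s, during which the arm holds its last target. There are 200 camera calls.

### The job

Get ready to refill the white jar: stand the metal funnel in the jar's mouth, spout fully down, and let go of it. Then heft the three identical closed tins to find the heaviest, keeping them upright and setting, not dropping, the lighter ones back on the table. Finish while holding the heaviest tin up, upright and still, with its bottom 15 cm or more above the table and touching nothing but the gripper, the funnel still in the jar and the other things on the table left where they stand.

Things in the scene. Friction and masses are not known exactly. Their poses are not given: they have to be found in the camera images.
- tin_a_mid (a point): a plain closed metal tin, a straight cylinder 56 mm across and 95 mm high with a flat fixed lid; all three tins look alike. This point is its centre, 47.5 mm above its underside; z points out of the lid. One of the three is much the fullest (0.45 to 0.6 kg, at least 0.2 kg heavier than either other); the other two weigh 0.1 to 0.22 kg. Which one changes from start to start and cannot be seen
- tin_b_mid (a point): a plain closed metal tin, a straight cylinder 56 mm across and 95 mm high with a flat fixed lid; all three tins look alike. This point is its centre, 47.5 mm above its underside; z points out of the lid. One of the three is much the fullest (0.45 to 0.6 kg, at least 0.2 kg heavier than either other); the other two weigh 0.1 to 0.22 kg. Which one changes from start to start and cannot be seen
- tin_c_mid (a point): a plain closed metal tin, a straight cylinder 56 mm across and 95 mm high with a flat fixed lid; all three tins look alike. This point is its centre, 47.5 mm above its underside; z points out of the lid. One of the three is much the fullest (0.45 to 0.6 kg, at least 0.2 kg heavier than either other); the other two weigh 0.1 to 0.22 kg. Which one changes from start to start and cannot be seen
- funnel_mid (a point): a metal canning funnel, 70 mm high, standing on its spout, open at both ends, 0.06 kg. From the bottom: the spout, 35 mm across at its end and widening to 40 mm at 26 mm up; a cone from 40 to 60 mm across, 26 to 38 mm up; a straight collar 60 mm across from 38 to 70 mm up, where it can be gripped from outside. This point lies on the axis half-way up, 35 mm above the spout's end; z points up out of the collar
- funnel_tip (a point): the centre of the funnel spout's lower end
- jar_mouth (a point): the centre of the mouth of a white stoneware jar, at the height of its rim, z up. The jar is loose, 0.7 kg, 90 mm high, 72 mm across the body, with a straight neck 57 mm across outside and 46 mm inside, 20 mm long, open above a hollow body. When seated, the funnel's cone rests on the rim with the spout's end 27 to 31 mm below it. Fixed clear glass stands round the work: plate domes up to 165 mm high nearer the robot, biscuit jars up to 240 mm high to the right of it
- salt_shaker_mid (a point): a salt shaker 44 mm across, 90 mm high, between the jar and the funnel and a little nearer the robot; it is not part of the job and must stay where it is. This point is its centre, 45 mm above the table
- pepper_mill_mid (a point): a wooden pepper mill 58 mm across, 150 mm high, behind and to the right of the tins; it is not part of the job and must stay where it is. This point is its centre, 75 mm above the table
- jam_jar_mid (a point): a closed jam jar 62 mm across, 99 mm high, behind the tins; it is not part of the job and must stay where it is. This point is its centre, 50 mm above the table
- honey_jar_mid (a point): a closed jar with a red lid, 62 mm across, 86 mm high, behind the tins; it is not part of the job and must stay where it is. This point is its centre, 43 mm above the table

How it is judged:
By the outcome, as a careful person would: the job done as asked, in the order asked, and still so for the second after the job is handed in, while the arm keeps its last pose, push and grip.
It also fails if it takes over 72 s, if anything falls off the work surface, if the arm or the gripper's body presses on something with over 40 N, if the wrist force passes 120 N, or if a joint passes its speed limit or range.

## Working session

There is one attempt and no reset: what is moved stays moved. The work goes in short steps, Python scripts to look and compute and a shell command to move; the robot and the scene stay as the last step left them, time stands still between calls to the robot, and variables do not carry over. Pictures are saved under pics/ and viewed, about 8 in all and at most 12, crops included, and the job is handed in when it is done.

```bash
mkdir -p pics
cat > h.py <<'E'
import numpy as np, cv2
from workcell import observe, grab_frame, camera_info, sign_off
from scipy.spatial.transform import Rotation as R
def snap(n,f):
    c=camera_info(n); im=grab_frame(n); cv2.imwrite('pics/'+f,im[:,:,::-1]); return im,c
def ray(c,u,v):
    Rm=cv2.Rodrigues(np.array(c['rvec'],float))[0]; t=np.array(c['tvec'],float).ravel()
    o=-Rm.T@t; d=Rm.T@np.array([(u-c['cx'])/c['fx'],(v-c['cy'])/c['fy'],1.]); return o,d/np.linalg.norm(d)
def onz(c,u,v,z):
    o,d=ray(c,u,v); return o+d*(z-o[2])/d[2]
def two(r1,r2):
    (o1,d1),(o2,d2)=r1,r2
    s=np.linalg.lstsq(np.c_[d1,-d2],o2-o1,rcond=None)[0]
    a,b=o1+s[0]*d1,o2+s[1]*d2; return (a+b)/2,np.linalg.norm(a-b)
def proj(c,P):
    return cv2.projectPoints(np.array(P,float).reshape(-1,3),np.array(c['rvec'],float),np.array(c['tvec'],float),np.array([[c['fx'],0,c['cx']],[0,c['fy'],c['cy']],[0,0,1.]]),None)[0][:,0]
E
python3 - <<'E'
from h import *
for n in('scene','side'):
    im,c=snap(n,n+'0.png'); print(n,ray(c,320,200),c['fx'])
o=observe();print({k:np.round(v,3) for k,v in o.items()}); print(R.from_quat(np.roll(o['orientation'],-1)).as_matrix().round(3)); c=camera_info('wrist');print(ray(c,320,200),c['fx'])
E
```

```text
scene (array([ 290.17117374, -479.37463476,  625.11090792]), array([ 0.42239052,  0.6583201 , -0.6230577 ])) 401.6303115675212
side (array([ 598.48282096, -582.15991594,  599.63013029]), array([ 0.06433401,  0.7928877 , -0.60596223])) 400.73477127511575
{'time_s': np.float64(0.1), 'joints': array([-1.322,  0.343,  1.525,  0.   ,  1.275, -0.146]), 'dq': array([ 0.003, -0.001, -0.004, -0.   ,  0.   ,  0.001]), 'effort': array([ 3.0000e-03, -4.3445e+01, -2.4649e+01,  0.0000e+00,  5.0000e-03,
        0.0000e+00]), 'ee_pos': array([ 201.869, -484.262,  230.686]), 'orientation': array([ 0.588,  0.393,  0.589, -0.392]), 'wrist_force': array([ 0.379, -0.074, -0.336]), 'wrist_torque': array([-0.029, -0.008, -0.056]), 'finger_gap': np.float64(0.998)}
[[-0.     0.923  0.385]
 [ 0.001  0.385 -0.923]
 [-1.     0.    -0.001]]
(array([ 265.25695753, -457.44676638,  371.74356728]), array([-0.24305724, -0.10291153, -0.9645374 ])) 329.3611799418532
```

View pics/scene0.png

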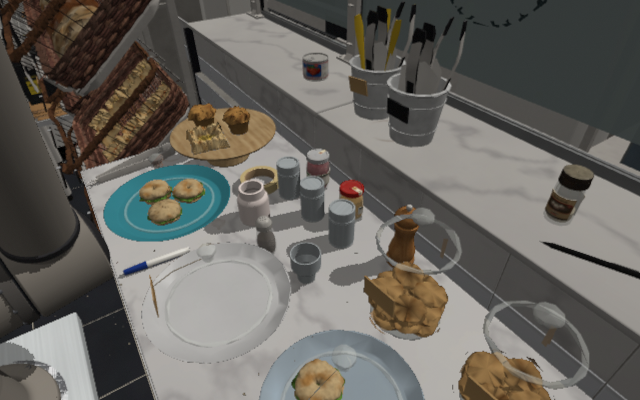

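View pics/side0.png

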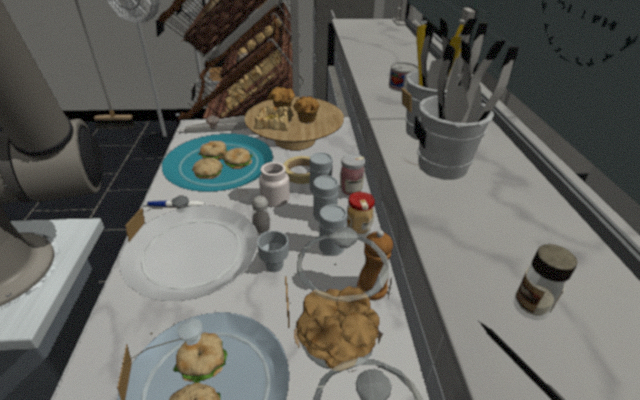

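The scene view shows the jar at (253,195), the funnel at (305,255), the tins at (288,172), (313,195) and (341,220), and the salt shaker at (266,235). In the side view the jar is at (274,178), the funnel at (273,243), and the tins at (320,165), (326,193) and (333,224). Next I'll look at enlarged crops.

Run:
```python
from h import *
a=cv2.imread('pics/scene0.png')[145:295,225:425]; b=cv2.imread('pics/side0.png')[145:295,235:435]
z=lambda i:cv2.resize(i,None,fx=4,fy=4,interpolation=cv2.INTER_CUBIC)
cv2.imwrite('pics/z0.png',z(a));cv2.imwrite('pics/z1.png',z(b))
```

```text
(no output)
```

View pics/z0.png

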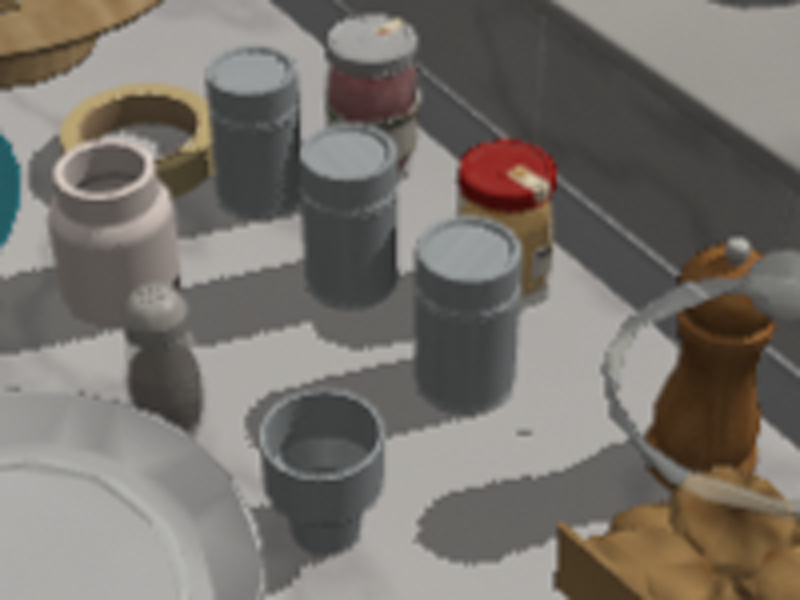

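View pics/z1.png

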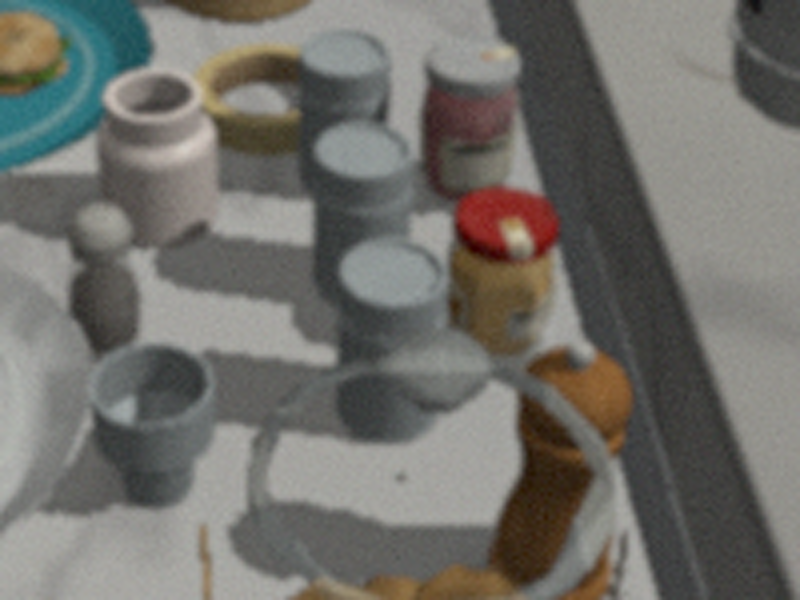

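The crops show the tops clearly. In zoomed pixels, scene then side: tin A (253,73)/(344,55), B (348,153)/(361,152), C (467,250)/(391,273), funnel rim (322,435)/(152,387), jar mouth (104,168)/(155,95). I'll triangulate these.

Run:
```python
from h import *
cs,cd=camera_info('scene'),camera_info('side')
P=dict(tinA=((253,73),(344,55)),tinB=((348,153),(361,152)),tinC=((467,250),(391,273)),funnel=((322,435),(152,387)),jar=((104,168),(155,95)),honey=((508,174),(506,222)),jam=((371,43),(473,62)),salt=((157,285),(102,205)),mill=((738,245),(582,352)),bisknob=((785,280),(440,370)))
for k,(a,b) in P.items():
    p,e=two(ray(cs,225+a[0]/4,145+a[1]/4),ray(cd,235+b[0]/4,145+b[1]/4)); print(k,p.round(0),round(e,1))
for k,a,b in (('plateknob',(207,250),None),('bis2knob',(547,315),None)): print(k,onz(cs,*a,240 if 'bis' in k else 165))
p,e=two(ray(cs,345,355),ray(cd,191,328));print('knob?',p,e)
```

```text
tinA [666. 246.  92.] 0.3
tinB [668. 142.  94.] 0.9
tinC [675.  37.  92.] 0.4
funnel [556. -12.  66.] 0.6
jar [553. 217.  85.] 0.3
honey [742.  91.  81.] 0.4
jam [743. 234.  92.] 0.4
salt [528. 102.  92.] 1.3
mill [743. -83. 145.] 2.0
bisknob [ 668. -175.  224.] 3.9
plateknob [381.86011707   0.46652352 165.        ]
bis2knob [ 649.0757889  -388.30073966  240.        ]
knob? [ 462.10089386 -264.56845609  156.80463204] 0.3114035494368302
```

```bash
python3 -m handwheel '[{"gripper":1,"dp":[-0.3,0,0],"turn":0.1},{"gripper":1,"dp":[-0.55,0,0],"turn":0.2},{"gripper":1,"dp":[-0.55,0,0],"turn":0.25},{"gripper":1,"dp":[-0.55,0,0],"turn":0.25}]' 40
python3 - <<'E'
from h import *
cs,cd=camera_info('scene'),camera_info('side')
# wall lines parallel to y: intersect in xz
def xz(a,b):
    L=[]
    for o,d in (a,b):
        L.append((o,d))
    A=np.array([[L[0][1][0],-L[1][1][0]],[L[0][1][2],-L[1][1][2]]]) 
    s=np.linalg.solve(A,(L[1][0]-L[0][0])[[0,2]]); return L[0][0][[0,2]]+s[0]*L[0][1][[0,2]]
print('ledge',xz(ray(cs,225+570/4,145+10/4),ray(cd,235+640/4,145+290/4)), 'counter edge',onz(cs,375,217,0),onz(cd,235+575/4,145+300/4,0))
print('plate',onz(cd,258,235,0),onz(cd,122,260,0),onz(cs,290,295,0))
E
```

```text
time_s: 0.5
ee_pos: [202.1, -485.0, 342.5]
orientation: [0.501, 0.499, 0.5, -0.5]
wrist_force: [-0.1, -0.7, -0.8]
finger_gap: 1.001
ledge [756.7064893  195.13221644] counter edge [786.48122957  54.354469     0.        ] [793.23182324 119.5075525    0.        ]
plate [516.52175027  81.63898056   0.        ] [243.03738769  19.36752725   0.        ] [504.7738954  -32.80122615   0.        ]
```

```bash
python3 -m handwheel '[{"gripper":1,"dp":[0,0.15,-0.2],"turn":0},{"gripper":1,"dp":[0,0.3,-0.4],"turn":0},{"gripper":1,"dp":[0,0.45,-0.6],"turn":0},{"gripper":1,"dp":[0,0.59,-0.79],"turn":0},{"gripper":1,"dp":[0,0.59,-0.79],"turn":0},{"gripper":1,"dp":[0,0.59,-0.79],"turn":0}]'
```

```text
time_s: 1.1
ee_pos: [320.0, -325.7, 340.9]
orientation: [0.501, 0.498, 0.502, -0.499]
wrist_force: [-0.0, 0.1, 0.3]
finger_gap: 1.001
```

```bash
python3 -m handwheel '[{"gripper":1,"dp":[0,0.15,-0.2],"turn":0},{"gripper":1,"dp":[0,0.3,-0.4],"turn":0},{"gripper":1,"dp":[0,0.45,-0.6],"turn":0},{"gripper":1,"dp":[0,0.59,-0.79],"turn":0},{"gripper":1,"dp":[0,0.59,-0.79],"turn":0},{"gripper":1,"dp":[0,0.59,-0.79],"turn":0}]' && python3 -m handwheel '[{"gripper":1,"dp":[0,0.15,-0.2],"turn":0},{"gripper":1,"dp":[0,0.3,-0.4],"turn":0},{"gripper":1,"dp":[0,0.45,-0.6],"turn":0},{"gripper":1,"dp":[0,0.59,-0.78],"turn":0},{"gripper":1,"dp":[0,0.59,-0.78],"turn":0},{"gripper":1,"dp":[0,0.59,-0.78],"turn":0},{"gripper":1,"dp":[0,0.59,-0.78],"turn":0}]'
python3 - <<'E'
from h import *
im,c=snap('wrist','w1.png');o=observe();print(np.round(o['joints'],3),o['ee_pos'])
for k,p in dict(f=(556,-12,70),A=(666,246,95),B=(668,142,95),C=(675,37,95),jar=(553,217,90)).items(): print(k,proj(c,p).round())
E
```

```text
time_s: 1.7
ee_pos: [436.9, -167.3, 339.4]
orientation: [0.501, 0.497, 0.503, -0.499]
wrist_force: [-0.6, -0.0, 0.5]
finger_gap: 1.002
time_s: 2.4
ee_pos: [553.1, -12.8, 338.6]
orientation: [0.5, 0.497, 0.502, -0.5]
wrist_force: [-0.3, -0.6, -0.5]
finger_gap: 1.003
[-1.610e-01  3.420e-01  1.231e+00 -1.000e-03  1.572e+00  1.405e+00] [553.07979847 -12.64265499 338.91966798]
f [[319. 163.]]
A [[81. 64.]]
B [[177.  63.]]
C [[274.  57.]]
jar [[127. 167.]]
```

View pics/w1.png

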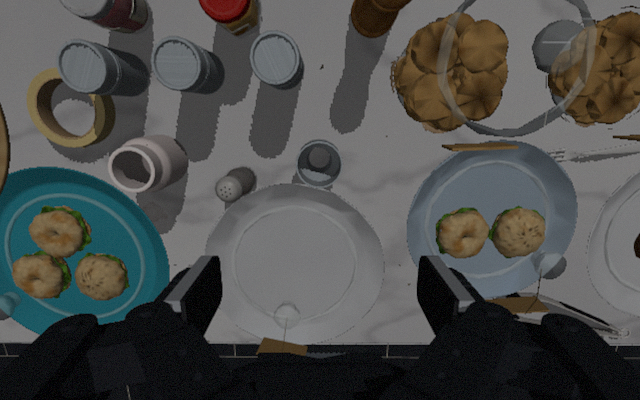

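Wrist view: funnel rim about (319,161), jar mouth about (134,167), tins about (84,67), (178,63) and (275,58). All lie within a few pixels of prediction. I'll refine with contours and circle fits.

```bash
cat >> h.py <<'E'
def circ(im,u,v,r0,r1,w=None,p2=12):
    w=w or int(r1*1.6); x0,y0=max(0,int(u-w)),max(0,int(v-w)); g=cv2.cvtColor(im[y0:int(v+w),x0:int(u+w)],cv2.COLOR_RGB2GRAY)
    g=cv2.resize(g,None,fx=4,fy=4,interpolation=cv2.INTER_CUBIC)
    h=cv2.HoughCircles(cv2.GaussianBlur(g,(0,0),3),cv2.HOUGH_GRADIENT,1,12,param1=60,param2=p2,minRadius=int(r0*4),maxRadius=int(r1*4))
    return None if h is None else [(round(x0+a/4,1),round(y0+b/4,1),round(c/4,1)) for a,b,c in h[0][:4]]
E
python3 - <<'E'
from h import *
im=cv2.imread('pics/w1.png')[:,:,::-1]; c=camera_info('wrist')
for k,(u,v,z,D) in dict(f=(319,161,70,60),A=(84,67,95,56),B=(178,63,95,56),C=(275,58,95,56),jar=(134,167,90,57)).items():
    o=ray(c,320,200)[0]; r=D/2*329/(o[2]-z)/0.97
    q=circ(im,u,v,r*.85,r*1.15); print(k,round(r,1),q,[onz(c,a,b,z).round(1)[:2] for a,b,_ in (q or [])[:2]], onz(c,u,v,z).round(1))
E
```

```text
f 24.8 [(np.float32(319.1), np.float32(164.9), np.float32(21.8)), (np.float32(319.1), np.float32(160.4), np.float32(21.4)), (np.float32(321.9), np.float32(163.1), np.float32(24.6)), (np.float32(315.9), np.float32(164.1), np.float32(25.0))] [array([554. , -12.5]), array([559.7, -12.4])] [558.9 -12.3  70. ]
A 24.7 [(np.float32(79.1), np.float32(69.6), np.float32(27.2)), (np.float32(82.9), np.float32(66.6), np.float32(26.6)), (np.float32(83.1), np.float32(71.4), np.float32(23.0)), (np.float32(86.6), np.float32(66.6), np.float32(25.6))] [array([661. , 249.4]), array([664. , 244.6])] [663.6 243.5  95. ]
B 24.7 [(np.float32(176.4), np.float32(66.6), np.float32(24.0)), (np.float32(173.1), np.float32(63.9), np.float32(24.0)), (np.float32(177.6), np.float32(63.9), np.float32(25.9)), (np.float32(179.6), np.float32(60.9), np.float32(26.1))] [array([664.7, 143.2]), array([667.4, 146.5])] [668.3 141.1  95. ]
C 24.7 [(np.float32(275.4), np.float32(60.9), np.float32(23.1)), (np.float32(272.9), np.float32(56.9), np.float32(23.2)), (np.float32(277.9), np.float32(56.1), np.float32(28.1)), (np.float32(269.6), np.float32(59.6), np.float32(27.3))] [array([671.1,  35.6]), array([675.1,  38.1])] [674.   35.9  95. ]
jar 24.8 [(np.float32(128.1), np.float32(173.4), np.float32(22.6)), (np.float32(131.9), np.float32(172.4), np.float32(22.8)), (np.float32(133.1), np.float32(166.4), np.float32(21.4)), (np.float32(126.1), np.float32(175.9), np.float32(25.6))] [array([545.7, 216.6]), array([546.9, 211.9])] [553.5 208.4  90. ]
```

```bash
python3 -m handwheel '[{"gripper":1,"dp":[0.25,0.02,0],"turn":0},{"gripper":1,"dp":[0.5,0.02,0],"turn":0},{"gripper":1,"dp":[0.75,0.02,0],"turn":0},{"gripper":1,"dp":[1,0.02,0],"turn":0},{"gripper":1,"dp":[1,0.02,0],"turn":0},{"gripper":1,"dp":[1,0.02,0],"turn":0}]'
python3 - <<'E'
from h import *
im,c=snap('wrist','w2.png');o=observe();print(o['ee_pos'],proj(c,[(557,-12,70),o['ee_pos']]).round())
g=cv2.cvtColor(im,cv2.COLOR_RGB2GRAY); d=(g<95).astype(np.uint8)
E
```

```text
time_s: 3.05
ee_pos: [556.4, -14.0, 140.0]
orientation: [0.5, 0.498, 0.502, -0.5]
wrist_force: [0.6, 0.4, 1.5]
finger_gap: 1.001
[557.65228834 -13.91389319 141.54398733] [[317. 214.]
 [320. 261.]]
```

View pics/w2.png

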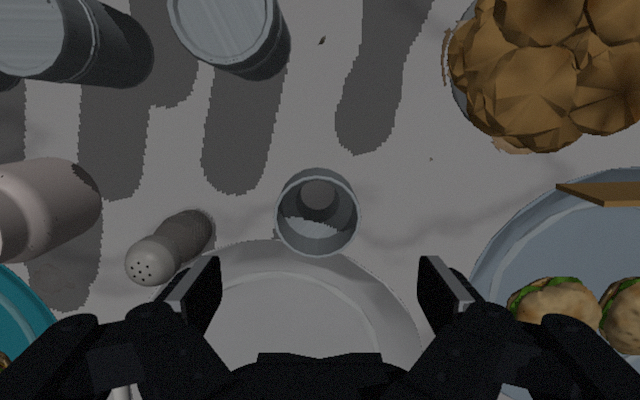

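The funnel rim is centred at about (317,216), against a prediction of (317,214), so it's within 1–2 mm. I'll go down and grip.

```bash
python3 -m handwheel '[{"gripper":1,"dp":[0.15,0,-0.01],"turn":0},{"gripper":1,"dp":[0.3,0,-0.01],"turn":0},{"gripper":1,"dp":[0.45,0,-0.01],"turn":0},{"gripper":1,"dp":[0.535,0,-0.01],"turn":0},{"gripper":1,"dp":[0.535,0,-0.01],"turn":0},{"gripper":1,"dp":[0.535,0,-0.01],"turn":0},{"gripper":0.5,"dp":[0.535,0,-0.01],"turn":0},{"gripper":0.5,"dp":[0.535,0,-0.01],"turn":0},{"gripper":0.5,"dp":[0.535,0,-0.01],"turn":0},{"gripper":0.5,"dp":[0.535,0,-0.01],"turn":0},{"gripper":0.5,"dp":[0.535,0,-0.01],"turn":0},{"gripper":0.5,"dp":[0.535,0,-0.01],"turn":0}]' 25
```

```text
time_s: 4.3
ee_pos: [558.9, -12.3, 36.5]
orientation: [0.502, 0.499, 0.5, -0.499]
wrist_force: [-0.9, -0.2, 5.9]
finger_gap: 0.678
```

```bash
python3 -m handwheel '[{"gripper":0.5,"dp":[-0.1,0,0],"turn":0},{"gripper":0.5,"dp":[-0.25,0,0],"turn":0},{"gripper":0.5,"dp":[-0.4,0,0],"turn":0},{"gripper":0.5,"dp":[-0.55,0,0],"turn":0},{"gripper":0.5,"dp":[-0.65,0,0],"turn":0},{"gripper":0.5,"dp":[-0.65,0,0],"turn":0},{"gripper":0.5,"dp":[-0.65,0,-0.15],"turn":0},{"gripper":0.5,"dp":[-0.65,0,-0.3],"turn":0},{"gripper":0.5,"dp":[-0.65,0,-0.45],"turn":0},{"gripper":0.5,"dp":[-0.65,0,-0.6],"turn":0},{"gripper":0.5,"dp":[-0.65,0,-0.6],"turn":0},{"gripper":0.5,"dp":[-0.65,0,-0.6],"turn":0}]'
python3 - <<'E'
from h import *
im,c=snap('wrist','w3.png');o=observe();print(o['ee_pos'],o['wrist_force'],proj(c,[(553,217,90),(553,213,90)]).round())
s,cs=snap('scene','s3.png'); d,cd=snap('side','d3.png'); print(proj(cs,[o['ee_pos']]),proj(cd,[o['ee_pos']]))
z=lambda i:cv2.resize(i,(400,400),interpolation=cv2.INTER_CUBIC)
u,v=proj(cs,[o['ee_pos']])[0].astype(int); a=s[v-50:v+50,u-70:u+30]; print('s off',u-70,v-50)
u,v=proj(cd,[o['ee_pos']])[0].astype(int); b=d[v-60:v+40,u-50:u+50]; print('d off',u-50,v-60)
cv2.imwrite('pics/m3.png',np.hstack([z(a),z(b)])[:,:,::-1])
E
```

```text
time_s: 5.5
ee_pos: [557.4, 108.4, 165.3]
orientation: [0.502, 0.498, 0.5, -0.499]
wrist_force: [-0.3, -0.0, -0.6]
finger_gap: 0.682
[557.5762706  107.63167549 165.47979333] [-0.094492   -0.28830739 -0.87203632] [[162. 219.]
 [168. 219.]]
[[272.7515663  181.11427558]] [[272.8429812  164.70691856]]
s off 202 131
d off 222 104
```

View pics/w3.png

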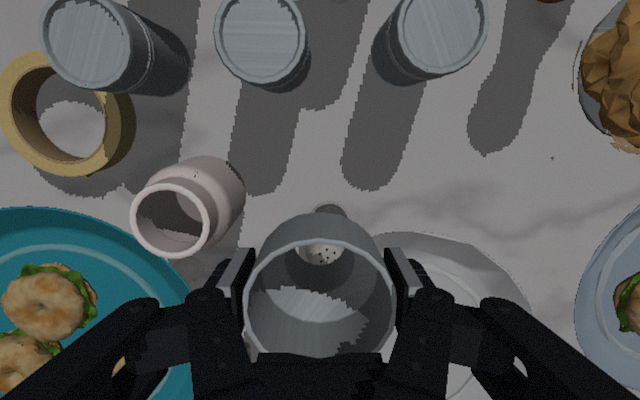

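View pics/m3.png

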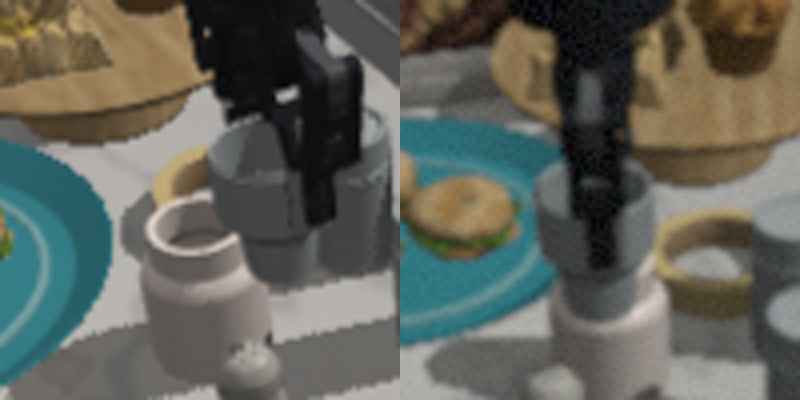

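The funnel is held upright and centred between the pads, with its collar spanning x 243–397. The jar mouth is centred at about (170,220). I'll combine all the rays to place the jar mouth and funnel tip.

Run:
```python
from h import *
from workcell import camera_info
cs,cd,cw=camera_info('scene'),camera_info('side'),camera_info('wrist')
def many(rs):
    A=sum(np.eye(3)-np.outer(d,d) for o,d in rs); b=sum((np.eye(3)-np.outer(d,d))@o for o,d in rs)
    p=np.linalg.solve(A,b); return p.round(1),[round(np.linalg.norm((np.eye(3)-np.outer(d,d))@(p-o)),1) for o,d in rs]
js,jd,jw=ray(cs,225+104.5/4,145+168/4),ray(cd,235+154.5/4,145+96/4),ray(cw,170,220)
print('jar all',many([js,jd,jw]),many([js,jw]),many([jd,jw]))
for r in((cs,225+104.5/4,145+168/4),(cd,235+154.5/4,145+96/4),(cw,170,220)): print(onz(*r,90).round(1))
# white rim mask ellipse in w3
im=cv2.imread('pics/w3.png'); roi=im[170:270,120:225]
g=cv2.cvtColor(roi,cv2.COLOR_BGR2GRAY); print(g[50,::5],g[::5,50])
# funnel spout end in hand: scene m3 (280,278) left panel ; side (600-400,308)
p=many([ray(cs,202+(279)/4,131+277/4),ray(cd,222+200/4,104+305/4)]);print('spout bottom edge',p)
p=many([ray(cs,202+(262)/4,131+150/4),ray(cd,222+194/4,104+183/4)]);print('funnel rim ctr',p, observe()['ee_pos'])
```

```text
jar all (array([551.9, 212.1,  88.3]), [np.float64(1.1), np.float64(0.8), np.float64(0.6)]) (array([551.6, 211.9,  88.8]), [np.float64(0.8), np.float64(0.8)]) (array([552.4, 211.2,  88.6]), [np.float64(0.3), np.float64(0.3)])
[550.7 211.3  90. ]
[552.7 208.8  90. ]
[552.6 210.6  90. ]
[135 132 169 145  72  72  77  51  49  49  47  46  47  48  45  60  95 166
  75  63 117] [153 158 116 168  98  49  49  52  46  49  47  45  84 109 114 113 113 168
  80  79]
spout bottom edge (array([552.6, 111.1, 121.6]), [np.float64(3.2), np.float64(3.2)])
funnel rim ctr (array([553.9, 117.5, 192.8]), [np.float64(1.5), np.float64(1.5)]) [557.85084595 107.02392352 165.83536125]
```

```bash
python3 -m handwheel '[{"gripper":0.5,"dp":[0,0,-0.15],"turn":0},{"gripper":0.5,"dp":[0,-0.01,-0.3],"turn":0},{"gripper":0.5,"dp":[0,-0.015,-0.45],"turn":0},{"gripper":0.5,"dp":[0,-0.015,-0.515],"turn":0},{"gripper":0.5,"dp":[0.05,-0.015,-0.515],"turn":0},{"gripper":0.5,"dp":[0.1,-0.015,-0.515],"turn":0},{"gripper":0.5,"dp":[0.1,-0.015,-0.515],"turn":0},{"gripper":0.5,"dp":[0.1,-0.015,-0.515],"turn":0}]'
python3 - <<'E'
from h import *
im,c=snap('wrist','w4.png');o=observe();print(o['ee_pos'],o['wrist_force'])
s,cs=snap('scene','s4.png'); d,cd=snap('side','d4.png')
z=lambda i,u,v:cv2.resize(i[v-50:v+50,u-50:u+50],(400,400),interpolation=cv2.INTER_CUBIC)
print(proj(cs,[552,211,90]),proj(cd,[552,211,90]))
u,v=proj(cs,[552,211,90])[0].astype(int); u2,v2=proj(cd,[552,211,90])[0].astype(int); print(u-50,v-50,u2-50,v2-50)
cv2.imwrite('pics/m4.png',np.hstack([z(s,u,v),z(d,u2,v2)])[:,:,::-1])
E
```

```text
time_s: 6.45
ee_pos: [554.5, 208.6, 144.9]
orientation: [0.501, 0.499, 0.499, -0.5]
wrist_force: [-0.7, 0.5, -1.4]
finger_gap: 0.677
[554.78225865 208.90625215 145.42868905] [-1.08781888  0.37450445  0.17033163]
[[251.70952786 186.87376241]] [[273.32579318 168.48698677]]
201 136 223 118
```

View pics/m4.png

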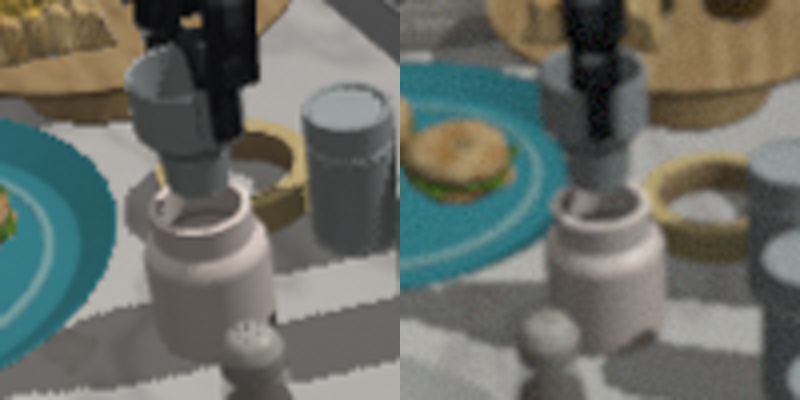

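The spout end, at (197,190) in the scene crop and (598,183) in the side crop, sits over the mouth centres at (200,205) and (600,198). It's aligned within about 1 mm and upright, so I'll lower it.

```bash
python3 -m handwheel '[{"gripper":0.5,"dp":[0.05,0,0.005],"turn":0},{"gripper":0.5,"dp":[0.09,0,0.005],"turn":0},{"gripper":0.5,"dp":[0.12,0,0.005],"turn":0},{"gripper":0.5,"dp":[0.15,0,0.005],"turn":0},{"gripper":0.5,"dp":[0.18,0,0.005],"turn":0},{"gripper":0.5,"dp":[0.2,0,0.005],"turn":0},{"gripper":0.5,"dp":[0.22,0,0.005],"turn":0},{"gripper":0.5,"dp":[0.22,0,0.005],"turn":0},{"gripper":0.5,"dp":[0.22,0,0.005],"turn":0}]'
```

```text
time_s: 7.5
ee_pos: [554.9, 208.2, 101.6]
orientation: [0.502, 0.499, 0.499, -0.499]
wrist_force: [0.6, 2.2, -1.7]
finger_gap: 0.682
```

```bash
python3 -m handwheel '[{"gripper":0.5,"dp":[0.01,0,0],"turn":0},{"gripper":0.5,"dp":[0.015,0,0],"turn":0},{"gripper":0.5,"dp":[0.02,0,0],"turn":0},{"gripper":0.5,"dp":[0.02,0,0],"turn":0},{"gripper":0.5,"dp":[0.02,0,0],"turn":0}]'
```

```text
time_s: 8.0
ee_pos: [555.7, 208.5, 99.0]
orientation: [0.502, 0.5, 0.499, -0.499]
wrist_force: [-0.9, 2.9, 6.3]
finger_gap: 0.677
```

```bash
python3 -m handwheel '[{"gripper":0.8,"dp":[0,0,0],"turn":0},{"gripper":0.9,"dp":[0,0,0],"turn":0},{"gripper":1,"dp":[0,0,0],"turn":0},{"gripper":1,"dp":[0,0,0],"turn":0},{"gripper":1,"dp":[0,0,0],"turn":0},{"gripper":1,"dp":[-0.1,0,0],"turn":0},{"gripper":1,"dp":[-0.3,0,0],"turn":0},{"gripper":1,"dp":[-0.5,0,0],"turn":0},{"gripper":1,"dp":[-0.7,0,0],"turn":0},{"gripper":1,"dp":[-0.8,0,0],"turn":0},{"gripper":1,"dp":[-0.8,0,0],"turn":0}]'
python3 - <<'E'
from h import *
im,c=snap('wrist','w5.png');o=observe();print(o['ee_pos'],o['wrist_force'])
s,cs=snap('scene','s5.png'); d,cd=snap('side','d5.png')
z=lambda i,u,v:cv2.resize(i[v-50:v+50,u-50:u+50],(400,400),interpolation=cv2.INTER_CUBIC)
top=np.hstack([z(s,251,187),z(d,273,168)]); w=cv2.resize(im[:200],(800,250))[:200]
cv2.imwrite('pics/m5.png',np.vstack([top,w])[:,:,::-1])
E
```

```text
time_s: 9.1
ee_pos: [556.2, 209.1, 262.6]
orientation: [0.504, 0.502, 0.498, -0.496]
wrist_force: [0.9, 0.1, -0.4]
finger_gap: 0.999
[555.30532586 208.85789935 260.04689319] [-7.17426756e-01  9.32074666e-04 -1.05220246e+00]
```

View pics/m5.png

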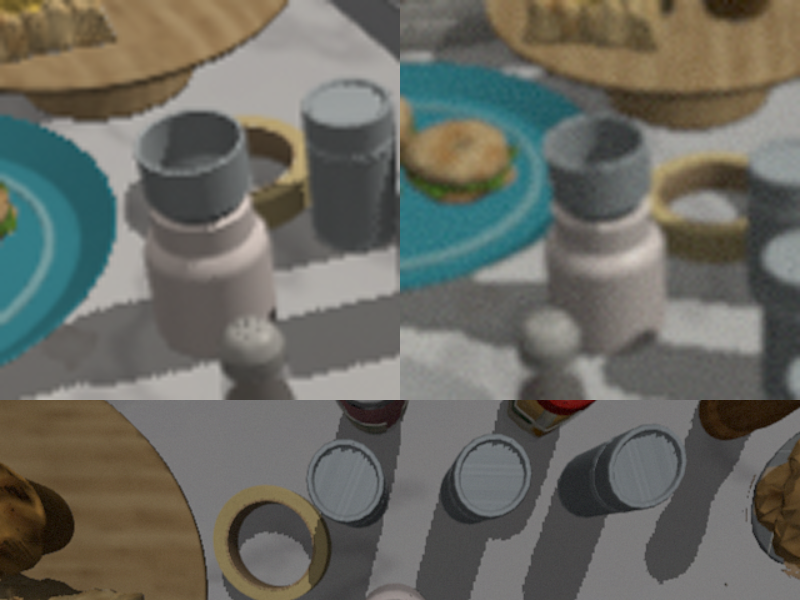

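The funnel is seated upright on the jar in both views. Wrist view (zoomed): tins A, B and C at (345,481), (490,476) and (645,468). Next I'll half-turn so the camera faces away from the ledge, and compute the tin positions.

```bash
python3 - <<'E'
from h import *
c=camera_info('wrist')
for k,(u,v) in dict(A=(345,481),B=(490,476),C=(645,468)).items(): print(k,onz(c,u/1.25,(v-400)/1.25,95).round(1))
E
python3 -m handwheel '[{"gripper":1,"dp":[0,0.2,0],"turn":-0.5},{"gripper":1,"dp":[0,0.4,0],"turn":-1},{"gripper":1,"dp":[0,0.5,0],"turn":-1},{"gripper":1,"dp":[0,0.5,-0.15],"turn":-1},{"gripper":1,"dp":[0,0.5,-0.15],"turn":-1},{"gripper":1,"dp":[0,0.5,-0.15],"turn":-1},{"gripper":1,"dp":[0,0.5,-0.15],"turn":-1},{"gripper":1,"dp":[0,0.5,-0.15],"turn":-1},{"gripper":1,"dp":[0,0.5,-0.15],"turn":-1},{"gripper":1,"dp":[0,0.5,-0.15],"turn":-1},{"gripper":1,"dp":[0,0.5,-0.15],"turn":-1},{"gripper":1,"dp":[0,0.5,-0.15],"turn":-1}]'
python3 -m handwheel '[{"gripper":1,"dp":[0,0,0],"turn":-1},{"gripper":1,"dp":[0,0,0],"turn":-1},{"gripper":1,"dp":[0,0,0],"turn":-1},{"gripper":1,"dp":[0,0,0],"turn":-1},{"gripper":1,"dp":[0,0,0],"turn":-1},{"gripper":1,"dp":[0,0,0],"turn":-1},{"gripper":1,"dp":[0,0,0],"turn":-1},{"gripper":1,"dp":[0,0,0],"turn":-1},{"gripper":1,"dp":[0,0,0],"turn":-1},{"gripper":1,"dp":[0,0,0],"turn":-1},{"gripper":1,"dp":[0,0,0],"turn":-1},{"gripper":1,"dp":[0,0,0],"turn":-1}]'
python3 - <<'E'
from h import *
im,c=snap('wrist','w6.png');o=observe();print(o['ee_pos'],o['wrist_force'],np.round(o['joints'],2),R.from_quat(np.roll(o['orientation'],-1)).as_matrix().round(3))
print(proj(c,[(666,246,95),(667,142,95),(674,36,95)]).round())
E
```

```text
A [660.1 245.9  95. ]
B [663.6 146.7  95. ]
C [669.1  41.4  95. ]
time_s: 10.45
ee_pos: [653.6, 238.6, 255.2]
orientation: [0.707, -0.002, 0.707, -0.0]
wrist_force: [0.7, -0.1, -0.6]
finger_gap: 0.999
time_s: 11.65
ee_pos: [653.3, 238.5, 253.7]
orientation: [0.498, -0.5, 0.501, 0.5]
wrist_force: [0.1, -0.5, -0.9]
finger_gap: 1.004
[653.348418   238.56573153 253.87804386] [ 0.05039871 -0.01211677  0.12846861] [ 0.24  0.67  0.92 -0.    1.56 -1.33] [[-0.003 -1.     0.001]
 [-0.004  0.001  1.   ]
 [-1.     0.003 -0.004]]
[[327. 201.]
 [217. 202.]
 [107. 208.]]
```

Run:
```python
from h import *
im=cv2.imread('pics/w6.png')[:,:,::-1].copy(); c=camera_info('wrist')
for k,(u,v) in dict(A=(327,203),B=(217,204),C=(107,210)).items():
    q=circ(im,u,v,27,34,w=50); print(k,q,[onz(c,a,b,95).round(1)[:2] for a,b,_ in (q or [])[:4]])
```

```text
A [(np.float32(329.6), np.float32(199.1), np.float32(27.9)), (np.float32(328.1), np.float32(195.9), np.float32(27.7)), (np.float32(329.6), np.float32(202.1), np.float32(30.5)), (np.float32(331.1), np.float32(196.4), np.float32(27.6))] [array([664.4, 248.3]), array([661.3, 246.9]), array([667.3, 248.3]), array([661.8, 249.7])]
B [(np.float32(218.4), np.float32(206.1), np.float32(30.8)), (np.float32(222.9), np.float32(199.4), np.float32(27.2)), (np.float32(219.1), np.float32(202.6), np.float32(27.4)), (np.float32(222.4), np.float32(202.4), np.float32(27.1))] [array([671.4, 142.8]), array([664.8, 147.5]), array([668. , 143.7]), array([667.8, 146.8])]
C [(np.float32(113.4), np.float32(202.6), np.float32(29.4)), (np.float32(104.9), np.float32(214.4), np.float32(32.5)), (np.float32(105.9), np.float32(209.6), np.float32(27.9)), (np.float32(115.4), np.float32(199.9), np.float32(32.6))] [array([668.1,  43.3]), array([679.9,  33.2]), array([675.1,  35. ]), array([665.5,  45.7])]
```

View pics/w6.png

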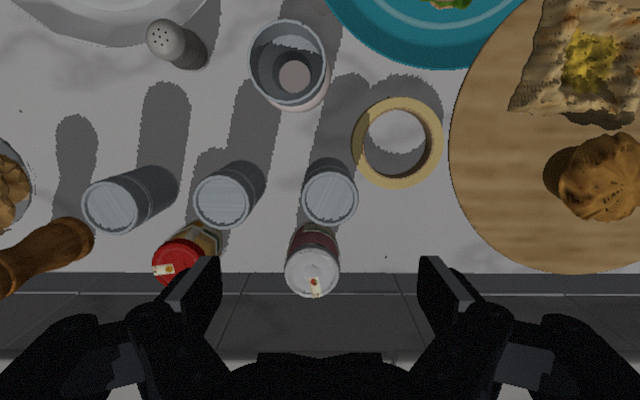

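Lids are at A (330,197), B (221,200) and C (110,207), giving A≈(663,247), B≈(666,145) and C≈(672,39). The funnel is seated, with its spout opening visible inside the jar. I'll heft A.

```bash
python3 -m handwheel '[{"gripper":1,"dp":[0.1,-0.05,0.042],"turn":0},{"gripper":1,"dp":[0.3,-0.05,0.042],"turn":0},{"gripper":1,"dp":[0.5,-0.05,0.042],"turn":0},{"gripper":1,"dp":[0.7,-0.05,0.042],"turn":0},{"gripper":1,"dp":[0.9,-0.05,0.042],"turn":0},{"gripper":1,"dp":[0.98,-0.05,0.042],"turn":0},{"gripper":1,"dp":[0.98,-0.05,0.042],"turn":0},{"gripper":1,"dp":[0.98,-0.05,0.042],"turn":0}]' && python3 -m handwheel '[{"gripper":1,"dp":[0.07,0,0],"turn":0},{"gripper":1,"dp":[0.07,0,0],"turn":0},{"gripper":0.4,"dp":[0.07,0,0],"turn":0},{"gripper":0.4,"dp":[0.07,0,0],"turn":0},{"gripper":0.4,"dp":[0.07,0,0],"turn":0},{"gripper":0.4,"dp":[0.07,0,0],"turn":0},{"gripper":0.4,"dp":[0.07,0,0],"turn":0},{"gripper":0.4,"dp":[0.07,0,0],"turn":0},{"gripper":0.4,"dp":[0.07,0,0],"turn":0}]' 50
```

```text
time_s: 12.5
ee_pos: [663.1, 246.3, 58.2]
orientation: [0.499, -0.5, 0.502, 0.499]
wrist_force: [1.2, -0.3, 0.7]
finger_gap: 1.001
time_s: 13.4
ee_pos: [663.6, 246.6, 45.1]
orientation: [0.5, -0.5, 0.502, 0.499]
wrist_force: [0.5, 0.6, 5.6]
finger_gap: 0.644
```

```bash
cat > heft.py <<'E'
from h import *
F=[];E=[]
for i in range(12):
    grab_frame('side'); o=observe(); F.append(o['wrist_force']); E.append(o['effort'])
print('F',np.mean(F,0).round(2),'sd',np.std(F,0).round(2),'eff',np.mean(E,0).round(2),o['ee_pos'].round(1) if hasattr(o['ee_pos'],'round') else o['ee_pos'],o['finger_gap'],o['time_s'])
E
python3 -m handwheel '[{"gripper":0.4,"dp":[-0.03,0,0],"turn":0},{"gripper":0.4,"dp":[-0.1,0,0],"turn":0},{"gripper":0.4,"dp":[-0.2,0,0],"turn":0},{"gripper":0.4,"dp":[-0.3,0,0],"turn":0},{"gripper":0.4,"dp":[-0.3,0,0],"turn":0},{"gripper":0.4,"dp":[-0.3,0,0],"turn":0},{"gripper":0.4,"dp":[-0.3,0,0],"turn":0}]' && python3 heft.py
```

```text
time_s: 14.1
ee_pos: [662.7, 246.4, 103.5]
orientation: [0.499, -0.499, 0.503, 0.499]
wrist_force: [-0.7, 0.2, -5.3]
finger_gap: 0.643
F [ 0.1   0.13 -5.05] sd [0.34 0.43 0.54] eff [-0.000e+00 -6.730e+01 -2.602e+01 -2.000e-02  1.000e-02  0.000e+00] [663.7 246.7 105.1] 0.6384725851795613 14.7
```

A reads 5.05 N, about 0.51 kg, so it's in the heavy range. I'll still set it back and heft the other two, as asked.

```bash
python3 -m handwheel '[{"gripper":0.4,"dp":[0.08,0,0],"turn":0},{"gripper":0.4,"dp":[0.16,0,0],"turn":0},{"gripper":0.4,"dp":[0.22,0,0],"turn":0},{"gripper":0.4,"dp":[0.26,0,0],"turn":0},{"gripper":0.4,"dp":[0.28,0,0],"turn":0},{"gripper":0.4,"dp":[0.29,0,0],"turn":0},{"gripper":0.4,"dp":[0.295,0,0],"turn":0},{"gripper":0.4,"dp":[0.3,0,0],"turn":0},{"gripper":0.4,"dp":[0.3,0,0],"turn":0},{"gripper":0.4,"dp":[0.3,0,0],"turn":0}]'
```

```text
time_s: 15.7
ee_pos: [663.8, 246.6, 45.5]
orientation: [0.5, -0.5, 0.501, 0.499]
wrist_force: [0.1, -0.9, -5.0]
finger_gap: 0.644
```

```bash
python3 -m handwheel '[{"gripper":0.4,"dp":[0.005,0,0],"turn":0},{"gripper":0.4,"dp":[0.01,0,0],"turn":0},{"gripper":0.4,"dp":[0.01,0,0],"turn":0},{"gripper":0.4,"dp":[0.01,0,0],"turn":0}]'
```

```text
time_s: 16.1
ee_pos: [664.1, 246.7, 45.1]
orientation: [0.5, -0.5, 0.501, 0.498]
wrist_force: [-4.1, -0.8, 5.4]
finger_gap: 0.645
```

```bash
python3 -m handwheel '[{"gripper":0.75,"dp":[0,0,0],"turn":0},{"gripper":0.85,"dp":[0,0,0],"turn":0},{"gripper":1,"dp":[0,0,0],"turn":0},{"gripper":1,"dp":[0,0,0],"turn":0},{"gripper":1,"dp":[0,0,0],"turn":0},{"gripper":1,"dp":[-0.1,0,0],"turn":0},{"gripper":1,"dp":[-0.3,0,0],"turn":0},{"gripper":1,"dp":[-0.5,0,0],"turn":0},{"gripper":1,"dp":[-0.55,0,0],"turn":0},{"gripper":1,"dp":[-0.55,-0.015,-0.2],"turn":0},{"gripper":1,"dp":[-0.55,-0.015,-0.4],"turn":0},{"gripper":1,"dp":[-0.55,-0.015,-0.51],"turn":0},{"gripper":1,"dp":[-0.55,-0.015,-0.51],"turn":0},{"gripper":1,"dp":[-0.55,-0.015,-0.51],"turn":0}]' && python3 -m handwheel '[{"gripper":1,"dp":[0.1,0,0],"turn":0},{"gripper":1,"dp":[0.3,0,0],"turn":0},{"gripper":1,"dp":[0.45,0,0],"turn":0},{"gripper":1,"dp":[0.55,0,0],"turn":0},{"gripper":1,"dp":[0.55,0,0],"turn":0},{"gripper":1,"dp":[0.55,0,0],"turn":0},{"gripper":0.4,"dp":[0.55,0,0],"turn":0},{"gripper":0.4,"dp":[0.55,0,0],"turn":0},{"gripper":0.4,"dp":[0.55,0,0],"turn":0},{"gripper":0.4,"dp":[0.55,0,0],"turn":0},{"gripper":0.4,"dp":[0.55,0,0],"turn":0},{"gripper":0.4,"dp":[0.55,0,0],"turn":0},{"gripper":0.4,"dp":[0.55,0,0],"turn":0}]'
```

```text
time_s: 17.5
ee_pos: [666.7, 144.8, 155.1]
orientation: [0.5, -0.5, 0.501, 0.498]
wrist_force: [-0.5, 0.1, -0.6]
finger_gap: 0.998
time_s: 18.8
ee_pos: [667.8, 144.8, 46.9]
orientation: [0.501, -0.5, 0.5, 0.498]
wrist_force: [-0.7, 0.7, 6.3]
finger_gap: 0.644
```

```bash
python3 -m handwheel '[{"gripper":0.4,"dp":[-0.03,0,0],"turn":0},{"gripper":0.4,"dp":[-0.1,0,0],"turn":0},{"gripper":0.4,"dp":[-0.2,0,0],"turn":0},{"gripper":0.4,"dp":[-0.3,0,0],"turn":0},{"gripper":0.4,"dp":[-0.3,0,0],"turn":0},{"gripper":0.4,"dp":[-0.3,0,0],"turn":0},{"gripper":0.4,"dp":[-0.3,0,0],"turn":0}]' && python3 heft.py && python3 -m handwheel '[{"gripper":0.4,"dp":[0.08,0,0],"turn":0},{"gripper":0.4,"dp":[0.16,0,0],"turn":0},{"gripper":0.4,"dp":[0.22,0,0],"turn":0},{"gripper":0.4,"dp":[0.26,0,0],"turn":0},{"gripper":0.4,"dp":[0.28,0,0],"turn":0},{"gripper":0.4,"dp":[0.29,0,0],"turn":0},{"gripper":0.4,"dp":[0.295,0,0],"turn":0},{"gripper":0.4,"dp":[0.295,0,0],"turn":0},{"gripper":0.4,"dp":[0.295,0,0],"turn":0}]'
```

```text
time_s: 19.5
ee_pos: [666.8, 144.7, 105.7]
orientation: [0.501, -0.5, 0.501, 0.498]
wrist_force: [-0.9, 0.3, -1.7]
finger_gap: 0.647
F [-0.13 -0.02 -1.6 ] sd [0.4  0.71 0.49] eff [ 0.000e+00 -6.264e+01 -2.448e+01 -1.000e-02 -1.000e-02  0.000e+00] [667.5 144.9 106.9] 0.6464757327676622 20.1
time_s: 21.0
ee_pos: [668.0, 144.8, 48.5]
orientation: [0.502, -0.501, 0.5, 0.498]
wrist_force: [-0.3, -0.1, -1.3]
finger_gap: 0.646
```

B reads 1.6 N, so it's light. I'll lower it to contact.

```bash
python3 -m handwheel '[{"gripper":0.4,"dp":[0.005,0,0],"turn":0},{"gripper":0.4,"dp":[0.01,0,0],"turn":0},{"gripper":0.4,"dp":[0.01,0,0],"turn":0},{"gripper":0.4,"dp":[0.01,0,0],"turn":0}]'
```

```text
time_s: 21.4
ee_pos: [668.4, 144.9, 47.0]
orientation: [0.502, -0.501, 0.5, 0.497]
wrist_force: [0.3, -0.5, 1.5]
finger_gap: 0.644
```

```bash
python3 -m handwheel '[{"gripper":0.75,"dp":[0,0,0],"turn":0},{"gripper":0.85,"dp":[0,0,0],"turn":0},{"gripper":1,"dp":[0,0,0],"turn":0},{"gripper":1,"dp":[0,0,0],"turn":0},{"gripper":1,"dp":[0,0,0],"turn":0},{"gripper":1,"dp":[-0.1,0,0],"turn":0},{"gripper":1,"dp":[-0.3,0,0],"turn":0},{"gripper":1,"dp":[-0.5,0,0],"turn":0},{"gripper":1,"dp":[-0.55,0,0],"turn":0},{"gripper":1,"dp":[-0.55,-0.025,-0.2],"turn":0},{"gripper":1,"dp":[-0.55,-0.025,-0.4],"turn":0},{"gripper":1,"dp":[-0.55,-0.025,-0.53],"turn":0},{"gripper":1,"dp":[-0.55,-0.025,-0.53],"turn":0},{"gripper":1,"dp":[-0.55,-0.025,-0.53],"turn":0}]' && python3 -m handwheel '[{"gripper":1,"dp":[0.1,0,0],"turn":0},{"gripper":1,"dp":[0.3,0,0],"turn":0},{"gripper":1,"dp":[0.45,0,0],"turn":0},{"gripper":1,"dp":[0.55,0,0],"turn":0},{"gripper":1,"dp":[0.55,0,0],"turn":0},{"gripper":1,"dp":[0.55,0,0],"turn":0},{"gripper":0.4,"dp":[0.55,0,0],"turn":0},{"gripper":0.4,"dp":[0.55,0,0],"turn":0},{"gripper":0.4,"dp":[0.55,0,0],"turn":0},{"gripper":0.4,"dp":[0.55,0,0],"turn":0},{"gripper":0.4,"dp":[0.55,0,0],"turn":0},{"gripper":0.4,"dp":[0.55,0,0],"turn":0},{"gripper":0.4,"dp":[0.55,0,0],"turn":0}]'
```

```text
time_s: 22.8
ee_pos: [672.2, 38.6, 156.7]
orientation: [0.502, -0.5, 0.5, 0.497]
wrist_force: [-0.4, -0.1, 0.6]
finger_gap: 1.002
time_s: 24.1
ee_pos: [673.8, 38.5, 48.6]
orientation: [0.503, -0.501, 0.499, 0.496]
wrist_force: [-1.2, 0.3, 5.7]
finger_gap: 0.648
```

```bash
python3 -m handwheel '[{"gripper":0.4,"dp":[-0.03,0,0],"turn":0},{"gripper":0.4,"dp":[-0.1,0,0],"turn":0},{"gripper":0.4,"dp":[-0.2,0,0],"turn":0},{"gripper":0.4,"dp":[-0.3,0,0],"turn":0},{"gripper":0.4,"dp":[-0.3,0,0],"turn":0},{"gripper":0.4,"dp":[-0.3,0,0],"turn":0},{"gripper":0.4,"dp":[-0.3,0,0],"turn":0}]' && python3 heft.py && python3 -m handwheel '[{"gripper":0.4,"dp":[0.08,0,0],"turn":0},{"gripper":0.4,"dp":[0.16,0,0],"turn":0},{"gripper":0.4,"dp":[0.22,0,0],"turn":0},{"gripper":0.4,"dp":[0.26,0,0],"turn":0},{"gripper":0.4,"dp":[0.28,0,0],"turn":0},{"gripper":0.4,"dp":[0.29,0,0],"turn":0},{"gripper":0.4,"dp":[0.295,0,0],"turn":0},{"gripper":0.4,"dp":[0.295,0,0],"turn":0},{"gripper":0.4,"dp":[0.295,0,0],"turn":0}]'
```

```text
time_s: 24.8
ee_pos: [672.6, 38.6, 107.5]
orientation: [0.503, -0.5, 0.5, 0.497]
wrist_force: [-0.0, -0.0, -1.8]
finger_gap: 0.645
F [ 0.08 -0.04 -1.31] sd [0.6  0.28 0.58] eff [ 0.000e+00 -6.114e+01 -2.407e+01 -0.000e+00 -4.000e-02  0.000e+00] [673.4  38.6 108.6] 0.6439583139523549 25.4
time_s: 26.3
ee_pos: [674.1, 38.6, 50.2]
orientation: [0.503, -0.501, 0.499, 0.496]
wrist_force: [-0.3, -0.6, -1.2]
finger_gap: 0.649
```

C reads 1.3 N, also light. I'll lower it to contact.

```bash
python3 -m handwheel '[{"gripper":0.4,"dp":[0.005,0,0],"turn":0},{"gripper":0.4,"dp":[0.01,0,0],"turn":0},{"gripper":0.4,"dp":[0.01,0,0],"turn":0},{"gripper":0.4,"dp":[0.01,0,0],"turn":0}]'
```

```text
time_s: 26.7
ee_pos: [674.5, 38.5, 48.7]
orientation: [0.504, -0.501, 0.499, 0.496]
wrist_force: [-0.3, -0.4, 2.5]
finger_gap: 0.647
```

```bash
python3 -m handwheel '[{"gripper":0.75,"dp":[0,0,0],"turn":0},{"gripper":0.85,"dp":[0,0,0],"turn":0},{"gripper":1,"dp":[0,0,0],"turn":0},{"gripper":1,"dp":[0,0,0],"turn":0},{"gripper":1,"dp":[0,0,0],"turn":0},{"gripper":1,"dp":[-0.1,0,0],"turn":0},{"gripper":1,"dp":[-0.3,0,0],"turn":0},{"gripper":1,"dp":[-0.5,0,0],"turn":0},{"gripper":1,"dp":[-0.6,0,0],"turn":0},{"gripper":1,"dp":[-0.6,0.05,0.25],"turn":0},{"gripper":1,"dp":[-0.6,0.05,0.5],"turn":0},{"gripper":1,"dp":[-0.6,0.05,0.75],"turn":0},{"gripper":1,"dp":[-0.6,0.05,1],"turn":0},{"gripper":1,"dp":[-0.6,0.05,1],"turn":0},{"gripper":1,"dp":[-0.6,0.05,1],"turn":0}]'
python3 - <<'E'
from h import *
o=observe(); print(o['ee_pos'],R.from_quat(np.roll(o['orientation'],-1)).as_matrix().round(4))
E
```

```text
time_s: 28.2
ee_pos: [663.8, 240.1, 167.9]
orientation: [0.503, -0.502, 0.499, 0.497]
wrist_force: [0.3, -0.4, 0.2]
finger_gap: 0.997
[663.7673245  240.05573499 167.931755  ] [[ 0.0094 -1.      0.0023]
 [-0.0013  0.0023  1.    ]
 [-1.     -0.0094 -0.0012]]
```

```bash
python3 -m handwheel '[{"gripper":1,"dp":[0.1,0,0.033],"turn":0},{"gripper":1,"dp":[0.25,0,0.033],"turn":0},{"gripper":1,"dp":[0.4,0,0.033],"turn":0},{"gripper":1,"dp":[0.55,0,0.033],"turn":0},{"gripper":1,"dp":[0.615,0,0.033],"turn":0},{"gripper":1,"dp":[0.615,0,0.033],"turn":0},{"gripper":1,"dp":[0.615,0,0.033],"turn":0},{"gripper":0.4,"dp":[0.615,0,0.033],"turn":0},{"gripper":0.4,"dp":[0.615,0,0.033],"turn":0},{"gripper":0.4,"dp":[0.615,0,0.033],"turn":0},{"gripper":0.4,"dp":[0.615,0,0.033],"turn":0},{"gripper":0.4,"dp":[0.615,0,0.033],"turn":0},{"gripper":0.4,"dp":[0.615,0,0.033],"turn":0},{"gripper":0.4,"dp":[0.615,0,0.033],"turn":0}]' 60 && python3 -m handwheel '[{"gripper":0.4,"dp":[-0.03,0,0],"turn":0},{"gripper":0.4,"dp":[-0.1,0,0],"turn":0},{"gripper":0.4,"dp":[-0.2,0,0],"turn":0},{"gripper":0.4,"dp":[-0.35,0,0],"turn":0},{"gripper":0.4,"dp":[-0.5,0,0],"turn":0},{"gripper":0.4,"dp":[-0.65,0,0],"turn":0},{"gripper":0.4,"dp":[-0.8,0,0],"turn":0},{"gripper":0.4,"dp":[-0.9,0,0],"turn":0},{"gripper":0.4,"dp":[-0.95,0,0],"turn":0},{"gripper":0.4,"dp":[-0.95,0,0],"turn":0},{"gripper":0.4,"dp":[-0.95,0,0],"turn":0},{"gripper":0.4,"dp":[-0.95,0,0],"turn":0}]' && python3 heft.py
python3 - <<'E'
from h import *
s,_=snap('scene','s9.png');d,_=snap('side','d9.png')
z=lambda i,x0,y0:cv2.resize(i[y0:y0+200,x0:x0+133],(400,600),interpolation=cv2.INTER_CUBIC)
z2=lambda i,x0,y0:cv2.resize(i[y0:y0+225,x0:x0+150],(400,600),interpolation=cv2.INTER_CUBIC)
cv2.imwrite('pics/m9.png',np.hstack([z2(s,230,75),z2(d,235,70)])[:,:,::-1])
E
```

```text
time_s: 29.6
ee_pos: [665.9, 246.9, 47.0]
orientation: [0.504, -0.503, 0.497, 0.496]
wrist_force: [-0.1, 0.1, 5.9]
finger_gap: 0.646
time_s: 30.8
ee_pos: [662.8, 246.8, 234.9]
orientation: [0.502, -0.502, 0.499, 0.497]
wrist_force: [-0.2, 0.9, -4.9]
finger_gap: 0.64
F [ 0.09 -0.21 -4.57] sd [0.46 0.58 0.67] eff [ 0.000e+00 -6.559e+01 -2.841e+01 -2.000e-02 -7.000e-02 -0.000e+00] [663.5 247.  237. ] 0.6373557978208249 31.4
```

View pics/m9.png

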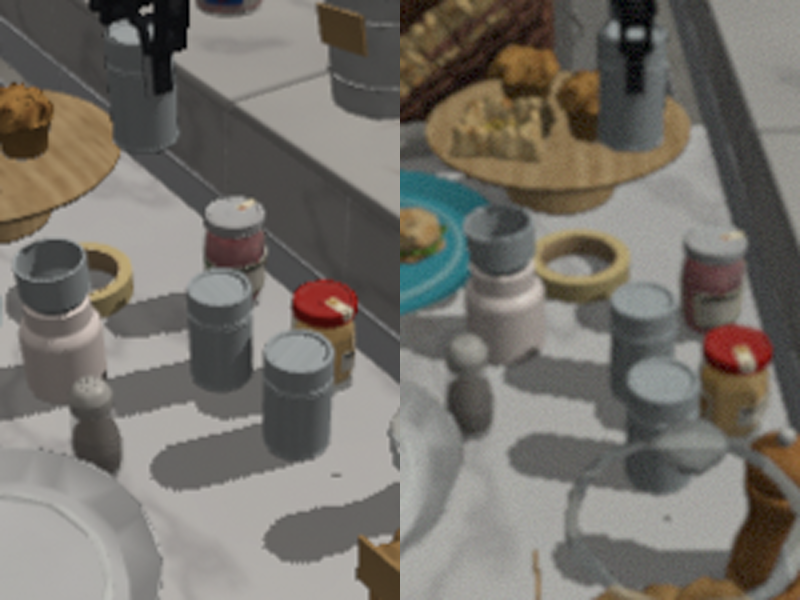

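The final check shows the tin held up and upright, with its bottom about 190 mm above the table. The funnel is seated in the jar at (52,275) and (500,240), and tins B and C, the shaker, the jars and the mill are all standing where they were.

```bash
python3 -c "
from h import *
o=observe();print(np.abs(o['dq']).max(),o['ee_pos']);print(sign_off())"
```

```text
0.0015854226585316838 [663.50619037 247.03443956 237.02329429]
the job is handed in; nothing more can be done
None
```

The job is handed in, at about 31.5 s. The funnel is in the jar and released, and the arm is holding tin A, the heaviest.

- **Funnel:** I lowered it into the jar mouth until it touched with about 6 N. The views after release and at the end show it seated upright.
- **Hefting:** I lifted each tin once and compared the force. After weighing, I lowered each tin until it touched the table and then released it.

| Tin | Force (N) | Mass (kg) |
|---|---|---|
| A | 5.05 | about 0.51 |
| B | 1.6 | about 0.16 |
| C | 1.3 | about 0.13 |

- **Final hold:** Tin A is upright, its bottom about 190 mm above the table, and the joints are practically still. It read 4.6 N on this second lift, a little lower than the first but within the noise and still clearly the heaviest. The last scene and side views show everything else standing where it was.
- **Disagreements:** The cameras disagreed by 3–5 mm on some positions (for example, the jar's y read 217 in the first scene and side views and 211–212 later). I used the combined estimate, and both fit and grasps went cleanly. The tool had drifted less than 1° off vertical by the last pick-up.

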